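# Wedge a drooping griddle plate level

## Robot

A 6-joint arm with a two-finger parallel gripper is mounted at the origin on a cart in front of the work surface, level with it; the furniture and walls round the work are solid. World frame = base frame: x ahead of the robot, y to its left, z up, the work surface at z = 0. Lengths are in m, angles in rad, forces in N, time in s.
With the tool pointing down it reaches from about 0.425 to 0.95 m from the base axis. Payload 3.5 kg.
Tool frame: the origin (TCP) lies midway between the tips of the shut fingers; the grasp point (between the pads) lies 19 mm behind it (ctrl.hold_point_z is the distance from the TCP to the grasp point, in m); z points along the fingers, y is the line along which they close (so a half turn about z gives the same grasp; the last joint's range is limited). The gripper opens to 85 mm and grips with 20 to 120 N. Pads are 22 mm wide; open, the fingers measure 114 mm over their backs; the gripper's body (76 mm by 85 mm) begins 54 mm behind the grasp point. The pads swing forward as they close: fully open they stand 13 mm farther back than shut.
Start: joints at [-1.261, 0.286, 1.577, -0, 1.279, -0.15], TCP at [0.3, -0.605, 0.231] pointing down, gripper open.
Joint ranges: [-2.77, 2.77], [-0.9, 2.22], [0.21, 2.48], [-1.53, 4.67], [0.24, 2.81], [-2.84, 2.84]. Speed limits (rad/s): [2.79, 2.79, 3.14, 3.14, 3.14, 3.14].

## Interface

Orientations are given as a unit quaternion [x, y, z, w].
In Python, from plant import readout, cams, sign_off, ctrl gives the robot as it stands. The module is installed in compiled form; this text tells all that it offers.
- The arm moves only by the tool step_arm, never from a script. Its argument "increments" is a list of rows, each a list of 2 entries, a list of its own where there are three numbers: the shift along the world's x, y, z in mm, then the turn, a rotation vector about the world's x, y, z in rad. In form: [[[x, y, z], [rx, ry, rz]], ...]. A call has 1 to 8 rows; each row shifts and turns the commanded pose from where the row before left it; what a row does not reach is not made up. A row lasts 1/12 s, in which the tool goes at most 41.7 mm and 7.16 degrees, less where a joint would pass 70% of its speed; a pose out of reach is approached as far as the arm can. A call is refused whole if a number of a shift passes 41.7 or a number of a turn 0.125, either way. A call with a gripper value outside its range is refused whole. "fingers" is the opening, from -1 (shut) to 1 (fully open), set as the call begins (left out, the last holds). The fingers move at their own pace and stop on an object; "grip_force" is the grip in N (left out, the last holds). Time passes only in rows, so rows that do not move let the fingers close. It gives the time, the measured TCP pose, the force, the opening and the grip force at its end, in the units of the state.
- readout.get_state(): the state, without advancing time (a new reading comes with each control period).
- cams.read_camera(name): name is "scene" or "top" or "wrist"; returns the picture (420x560x3 uint8, red, green, blue); there is no depth.
- cams.get_calibration(name): a dict with "fx", "fy", "cx", "cy" (pixels), "distortion" ([k1, k2, p1, p2, k3] as OpenCV has them; the pictures are not rectified), "eye" and "rotation" of the camera in the world; the wrist camera has in their place "T_tool_cam" (4x4, takes a point from camera to tool coordinates, whose origin is the TCP and whose axes are the flange's). Camera axes: x right, y up, looking along -z (the intrinsics and any distortion apply to the point x, -y, -z); pixel columns grow to the right and rows downward; lengths in m; the calibration is good to about 2 mm. A picture is of the moment at which its call begins: read the wrist's pose just before it. get_calibration takes no time and is no camera call.
- sign_off(): hands the job in; it is judged then, once.
The state is a dict: "time": time; "qpos": joint angles; "dq": joint speeds; "joint_efforts": joint torques, N m; "eef_pos": TCP position; "tcp_rot": TCP orientation; "contact_force": force on the tool from outside, world axes, zero at the start; "wrist_torque": the same for the moment, N m; "opening": opening from 0.0 (shut) to 1.0 (fully open); "finger_force": force on a finger pad.
Only numpy, scipy, OpenCV 4.12 (cv2) and the standard library are available. Lean on these libraries where they do the work, as an engineer would, in place of code of your own. Each camera call takes 0.05 s, during which the arm holds its last target. There are 200 camera calls.

## Task

The griddle plate has lost its front leg and droops towards you. Take the wooden wedge and slide it, flat on the worktop and thin end first, squarely under the middle of the plate's front edge until the plate comes up level against its stop and the wedge sits snug, not merely touching: a final push of about 12 N, without ramming it. Raise the plate with the wedge alone, not with the gripper; then let go, and leave the other things where they stand.

Things in the scene. Friction and masses are not known exactly. Their poses are not given: they have to be found in the camera images.
- wedge: Loose pale wooden wedge, 140 mm long (x), 34 mm wide (y), 0.08 kg, lying flat. Origin: middle of its underside; x points along it to the thin end. The top slopes evenly from 43 mm high at the tail (x = -70 mm) to 5 mm at the thin end (x = +70 mm), 0.27 mm per mm. Upright sides: grip it across its width near the tail, which stays out in front of the plate by 42 to 62 mm.
- wedge_tip (a point): Middle of the lower edge of the wedge's thin end. Friction everywhere is about 0.5 to 0.7: sliding the wedge in while the plate rises (it rests on the wedge with 2 to 2.6 N) takes a push of some 3 to 6 N, and once in it stays by its own friction.
- griddle_stand: Dark steel stand, fixed, with the plate. Origin: on the worktop below the middle of the level plate's front edge; x runs under the plate to the hinge 180 mm on, y along the edge. The hinge height on its posts varies unseen: the lower front edge, level, is 26 to 31 mm up. Side bars and posts at y = -85 and +85 mm from x = 30 mm on; between y = -70 and +70 mm free up to x = 168 mm.
- griddle_plate (a joint): Plate (dark ribbed steel, 180 mm deep, 220 wide, 10 thick, 0.45 kg, rims 9 mm above its top), its rear hinge, rad: 0 = level, on a firm stop; -0.075 = drooping, edge 13.5 mm lower. It falls back unless held. On the stop the push climbs within a few mm. Push is 1.3 to 1.95 x the squeeze of plate on wedge (less if the hand lifts the wedge); squeeze must end above 4.8 N, never pass 18 N.
- tin: Bystander, to be left alone: turquoise soup tin, 75 mm across, 110 mm tall. Origin: centre of its underside.
- timer: Bystander, to be left alone: red and white wind-up kitchen timer, 62 mm across, 68 mm tall. Origin: centre of its underside.
- spice_red: Bystander, to be left alone: spice jar with a red cap, 45 mm across, 109 mm tall. Origin: centre of its underside.
- salt: Bystander, to be left alone: salt shaker with a grey top, 44 mm across, 90 mm tall. Origin: centre of its underside.

How it is judged:
By the outcome, as a careful person would: the job done as asked, in the order asked, and still so for the second after the job is handed in, with the robot touching nothing.
It also fails if it takes over 58 s, if anything falls off the work surface, if the arm or the gripper's body presses on something with over 40 N, if the wrist force passes 120 N, or if a joint passes its speed limit or range.

## Working session

There is one attempt and no reset: what is moved stays moved. The work goes in short steps, Python scripts to look and compute and a tool call to move; the robot and the scene stay as the last step left them, time stands still between calls to the robot, and variables do not carry over. Pictures are saved under pics/ and viewed, at most 10 in all, crops included, and the job is handed in when it is done.

Besides the shell and the picture viewer there is one more tool, called after "Emit:" as name([rows], argument=value, ...), one row to a line, values as JSON. step_arm: Moves the arm, as the interface text tells. Its arguments: {"type":"object","properties":{"increments":{"type":"array","items":{"type":"array"}},"fingers":{"type":"number"},"grip_force":{"type":"number"}},"required":["increments"]}

```bash
mkdir -p pics; cat > h.py <<'E'
import numpy as np, cv2
from plant import readout, cams, ctrl
from scipy.spatial.transform import Rotation as R
def grab(n):
    s=readout.get_state(); im=cams.read_camera(n); c=cams.get_calibration(n)
    if n=="wrist":
        T=np.array(c["T_tool_cam"]); r=R.from_quat(s["tcp_rot"]).as_matrix()
        c["eye"]=r@T[:3,3]+np.array(s["eef_pos"]); c["rotation"]=r@T[:3,:3]
    return im,c
def K(c): return np.array([[c["fx"],0,c["cx"]],[0,c["fy"],c["cy"]],[0,0,1.]])
def ray(c,uv):
    p=cv2.undistortPoints(np.array(uv,float).reshape(-1,1,2),K(c),np.array(c["distortion"],float)).reshape(-1,2)
    d=np.c_[p[:,0],-p[:,1],-np.ones(len(p))]
    return np.array(c["eye"]),d@np.array(c["rotation"]).T
def onz(c,uv,z):
    e,d=ray(c,uv); return e+d*((z-e[2])/d[:,2])[:,None]
def tri(obs):
    A=0;b=0
    for c,uv in obs:
        e,d=ray(c,[uv]); d=d[0]/np.linalg.norm(d[0]); M=np.eye(3)-np.outer(d,d); A=A+M;b=b+M@e
    return np.linalg.solve(A,b)
E
python3 - <<'E'
from h import *
for n in("scene","top"):
    im,c=grab(n); cv2.imwrite(f"pics/{n}0.png",im[...,::-1]); np.save(f"{n}0.npy",im)
    print(n,c["eye"],c["fx"],np.round(c["rotation"],3).tolist())
s=readout.get_state();print(s["time"],s["tcp_rot"],s["opening"],ctrl.hold_point_z)
E
```

```text
scene [-0.25647954  0.5771665   0.6626996 ] 524.619510522808 [-0.247, 0.408, 0.761, -0.439]
top [0.43536283 0.14076475 1.08925706] 475.2836266399601 [0.052, -0.056, -0.695, 0.715]
0.1 [ 9.73690162e-01  2.27873326e-01 -7.84344581e-05 -1.10009389e-03] 1.0038148554907689 0.0187
```

View pics/scene0.png

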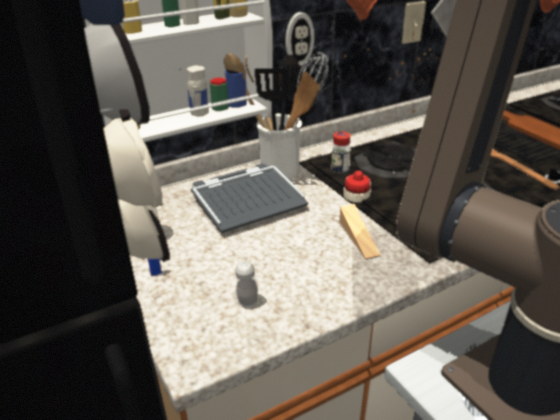

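View pics/top0.png

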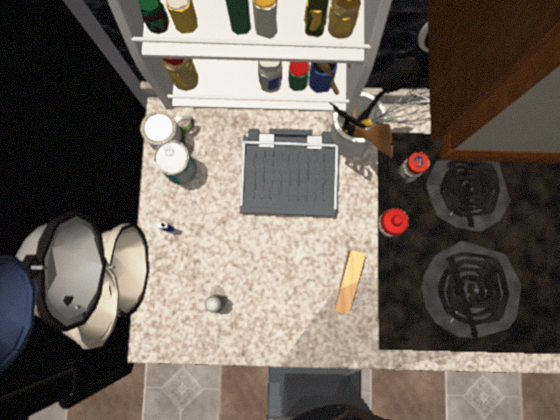

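The pictures show the plate at top (290,175) with its front edge near row 212, the wedge at top (350,282) and scene (358,232), the salt at top (215,303), and the timer at (395,222). I'll zoom in for the wedge and plate details.

```bash
sed -i 's/^    if n=="wrist":/    if n!="wrist": c["rotation"]=R.from_quat(c["rotation"]).as_matrix()\n    else:/' h.py
python3 - <<'E'
import numpy as np,cv2
t=np.load("top0.npy");s=np.load("scene0.npy")
a=cv2.resize(t[235:325,320:380],None,fx=5,fy=5,interpolation=cv2.INTER_CUBIC)
b=cv2.resize(s[195:265,325:395],None,fx=5,fy=5,interpolation=cv2.INTER_CUBIC)
c=np.zeros((600,780,3),np.uint8);c[:450,:300]=a;c[:350,310:660]=b
p=cv2.resize(t[195:222,232:345],None,fx=5,fy=5,interpolation=cv2.INTER_CUBIC);c[460:595,:565]=p
cv2.imwrite("pics/z.png",c[...,::-1])
from h import *
_,ct=grab("top")
print(onz(ct,[[355,252],[345,312],[241,211],[336,214],[215,303]],0).round(3))
E
```

```text
[[ 0.519 -0.028  0.   ]
 [ 0.383 -0.006  0.   ]
 [ 0.606  0.237  0.   ]
 [ 0.605  0.016  0.   ]
 [ 0.395  0.287  0.   ]]
```

View pics/z.png

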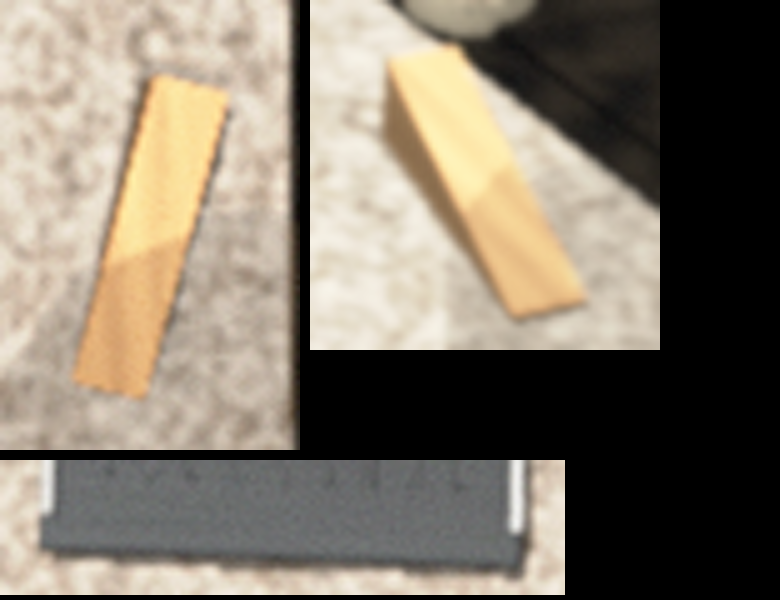

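The thin end points towards the robot and the tail away, so the wedge has to be turned about 170°. Next I measure the corners across both views.

```bash
python3 - <<'E'
from h import *
_,ct=grab("top");_,cs=grab("scene")
f=lambda x,y,ox,oy:((x+.5)/5-.5+ox,(y+.5)/5-.5+oy)
T=[(153,75),(229,93),(72,383),(145,398)];S=[(385-310,60),(460-310,45),(510-310,318),(587-310,300)]
P=[]
for t,s in zip(T,S):
    ut=f(*t,320,235);us=f(*s,325,195);p=tri([(ct,ut),(cs,us)]);P.append(p);print("wedge",p.round(4))
P=np.array(P)
tc=onz(ct,[f(*t,320,235) for t in T[:2]],.043).mean(0);tp=onz(ct,[f(*t,320,235) for t in T[2:]],.005).mean(0)
print(tc,tp,np.degrees(np.arctan2(*(tp-tc)[[1,0]])),np.linalg.norm(tp[:2]-tc[:2]))
# others
print("timer",tri([(ct,(396,219)),(cs,(357,178))]),"salt",tri([(ct,(213,302)),(cs,(244,266))]))
top=np.load("top0.npy");print("platecorn top z.03",onz(ct,[f(43,550-460,232,195),f(522,575-460,232,195)],.028))
print(tri([(ct,f(43,90,232,195)),(cs,(226,228))]),tri([(ct,f(522,112,232,195)),(cs,(306,207))]))
E
```

```text
wedge [ 0.5197 -0.0117  0.0434]
wedge [ 0.5122 -0.0458  0.0441]
wedge [0.3843 0.0189 0.0041]
wedge [ 0.3781 -0.0147  0.0039]
[ 0.51679551 -0.02768324  0.043     ] [0.38145413 0.00253304 0.005     ] 167.41455654906733 0.13867340228706318
timer [ 0.58946298 -0.11117527  0.05235024] salt [0.39953892 0.27966495 0.08176217]
platecorn top z.03 [[0.59793866 0.23612385 0.028     ]
 [0.59287128 0.01953195 0.028     ]]
[0.59538995 0.23175317 0.02905718] [0.59853946 0.01990809 0.00961609]
```

Emit:
step_arm([
  [[8.3,24.2,0],[0,0,0.1026]],
  [[8.3,24.2,0],[0,0,0.1026]],
  [[8.3,24.2,0],[0,0,0.1026]],
  [[8.3,24.2,0],[0,0,0.1026]],
  [[8.3,24.2,0],[0,0,0.1026]],
  [[8.3,24.2,0],[0,0,0.1026]],
  [[8.3,24.2,0],[0,0,0.1026]],
  [[8.3,24.2,0],[0,0,0.1026]],
], fingers=1, grip_force=50)

```text
time: 0.92
eef_pos: [0.3661, -0.41, 0.2312]
tcp_rot: [0.8, 0.599, 0.0, -0.0]
contact_force: [0.5, 0.2, 0.0]
opening: 1.001
finger_force: 0.0
```

Emit:
step_arm([
  [[8.3,24.2,0],[0,0,0.1026]],
  [[8.3,24.2,0],[0,0,0.1026]],
  [[8.3,24.2,0],[0,0,0.1026]],
  [[8.3,24.2,0],[0,0,0.1026]],
  [[8.3,24.2,0],[0,0,0.1026]],
  [[8.3,24.2,0],[0,0,0.1026]],
  [[8.3,24.2,0],[0,0,0.1026]],
  [[8.3,24.2,0],[0,0,0.1026]],
])

```text
time: 1.58
eef_pos: [0.4325, -0.2164, 0.2314]
tcp_rot: [0.495, 0.869, 0.0, 0.0]
contact_force: [1.1, 0.1, -0.2]
opening: 0.997
finger_force: 0.0
```

Emit:
step_arm([
  [[8.3,24.2,0],[0,0,0.1026]],
  [[8.3,24.2,0],[0,0,0.1026]],
  [[8.3,24.2,0],[0,0,0.1026]],
  [[8.3,24.2,0],[0,0,0.1026]],
  [[8.3,24.2,0],[0,0,0.1026]],
  [[8.3,24.2,0],[0,0,0.1026]],
  [[8.3,24.2,0],[0,0,0.1026]],
  [[8.3,24.2,0],[0,0,0.1026]],
])

```text
time: 2.25
eef_pos: [0.4989, -0.0228, 0.2314]
tcp_rot: [0.107, 0.994, -0.0, 0.0]
contact_force: [-0.1, -1.1, 1.1]
opening: 1.001
finger_force: 0.0
```

```bash
python3 - <<'E'
from h import *
im,c=grab("wrist"); cv2.imwrite("pics/w1.png",im[...,::-1]); np.save("w1.npy",im); np.savez("c1.npz",eye=c["eye"],rot=c["rotation"])
s=readout.get_state();print(s["time"],s["eef_pos"],s["tcp_rot"],s["qpos"],s["contact_force"])
print(c["eye"],c["rotation"])
P=np.array([[.5165,-.0282,.043],[.381,.0025,.005],[.598,.236,.02]])
q=(P-c["eye"])@c["rotation"];print([(c["cx"]-c["fx"]*a[0]/a[2],c["cy"]+c["fy"]*a[1]/a[2]) for a in q])
E
```

```text
2.3 [ 0.49972303 -0.01946377  0.23144424] [1.03993252e-01 9.94576575e-01 1.61864028e-03 4.69451158e-04] [-0.24378125 -0.10695097  1.99845946  0.00351625  1.2496067  -1.60732333] [-0.90314455  1.80947132  0.29989504]
[ 0.43463702 -0.00805178  0.37450903] [[ 0.21388414 -0.94352776 -0.2529999 ]
 [ 0.97685799  0.20620631  0.05681049]
 [-0.0014321  -0.25929584  0.96579688]]
[(np.float64(283.90622660353586), np.float64(204.10888063072727)), (np.float64(284.9384984396059), np.float64(64.64418961300225)), (np.float64(531.2732193214567), np.float64(219.20571244140632))]
```

View pics/w1.png

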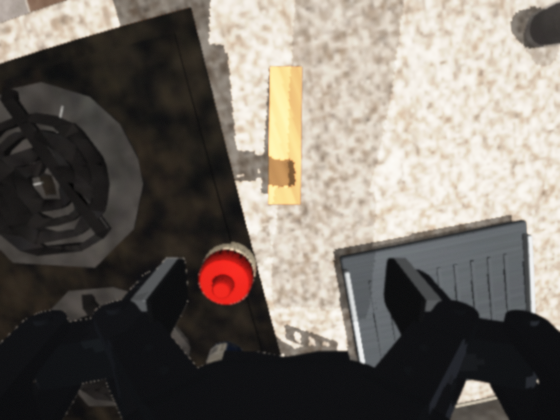

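The wrist picture has the wedge tail at (285,204) and its tip at (285,66), within 1.5 px of my prediction. The plate's front corners are at about (338,250) and (525,220). Descending.

Emit:
step_arm([
  [[0.8,0,-25],[0,0,0]],
  [[0,0,-30],[0,0,0]],
  [[0,0,-30],[0,0,0]],
  [[0,0,-30],[0,0,0]],
  [[0,0,-20],[0,0,0]],
  [[0,0,0],[0,0,0]],
])

```text
time: 2.8
eef_pos: [0.4956, -0.0232, 0.0913]
tcp_rot: [0.11, 0.994, 0.001, -0.005]
contact_force: [-0.4, -0.2, -0.4]
opening: 0.999
finger_force: 0.0
```

```bash
python3 - <<'E'
from h import *
s=readout.get_state();r=R.from_quat(s["tcp_rot"]).as_matrix();print(s["eef_pos"],np.degrees(np.arctan2(r[1,1],r[0,1])),r[:,2],s["contact_force"],s["opening"])
_,ct=grab("top"); cw=cams.get_calibration("wrist");d=np.load("c1.npz");cw["eye"]=d["eye"];cw["rotation"]=d["rot"]
f=lambda x,y,ox,oy:((x+.5)/5-.5+ox,(y+.5)/5-.5+oy)
print(tri([(ct,f(43,90,232,195)),(cw,(525,220))]),tri([(ct,f(522,112,232,195)),(cw,(338,250))]))
E
```

```text
[ 0.49560937 -0.02323249  0.09127278] 77.39879868604758 [-0.0100452   0.00254232 -0.99994631] [-0.38747078 -0.24667064 -0.44558938] 0.999119030418539
[0.59871185 0.2366003  0.02281494] [0.59644221 0.01874389 0.00479593]
```

Emit:
step_arm([
  [[0,0,-20],[0,0,0]],
  [[0,0,-25],[0,0,0]],
  [[0,0,-20],[0,0,0]],
  [[0,0,-15],[0,0,0]],
  [[0,0,-8],[0,0,0]],
  [[0,0,-4],[0,0,0]],
  [[0,0,0],[0,0,0]],
  [[0,0,0],[0,0,0]],
])

```text
time: 3.52
eef_pos: [0.5008, -0.0244, 0.0058]
tcp_rot: [0.11, 0.994, -0.0, 0.001]
contact_force: [-0.6, -1.0, 0.5]
opening: 0.998
finger_force: 0.0
```

Emit:
step_arm([
  [[0,0,0],[0,0,0]],
  [[0,0,0],[0,0,0]],
  [[0,0,0],[0,0,0]],
  [[0,0,0],[0,0,0]],
  [[0,0,0],[0,0,0]],
  [[0,0,0],[0,0,0]],
  [[0,0,0],[0,0,0]],
  [[0,0,0],[0,0,0]],
], fingers=-1, grip_force=50)

```text
time: 4.18
eef_pos: [0.5001, -0.0242, 0.0049]
tcp_rot: [0.109, 0.994, -0.0, 0.001]
contact_force: [0.3, 0.5, 5.2]
opening: 0.39
finger_force: 51.1
```

Emit:
step_arm([
  [[0,0,5],[0,0,0]],
  [[0,0,15],[0,0,0]],
  [[0,0,25],[0,0,0]],
  [[0,0,30],[0,0,0]],
  [[0,0,30],[0,0,0]],
  [[0,0,20],[0,0,0]],
  [[0,0,5],[0,0,0]],
  [[0,0,0],[0,0,0]],
])

```text
time: 4.85
eef_pos: [0.5003, -0.0243, 0.1357]
tcp_rot: [0.109, 0.994, -0.0, 0.002]
contact_force: [0.4, 1.1, -1.2]
opening: 0.392
finger_force: 50.5
```

```bash
python3 - <<'E'
from h import *
im,c=grab("wrist"); cv2.imwrite("pics/w2.png",im[...,::-1])
s=readout.get_state();print(s["eef_pos"],s["qpos"][5],s["contact_force"],s["wrist_torque"],s["finger_force"])
E
```

```text
[ 0.49911204 -0.02397038  0.13377285] -1.6026981700202472 [-0.18335584  0.0443668  -1.4586825 ] [-0.00089395  0.00693663 -0.05120394] 50.542731089517474
```

View pics/w2.png

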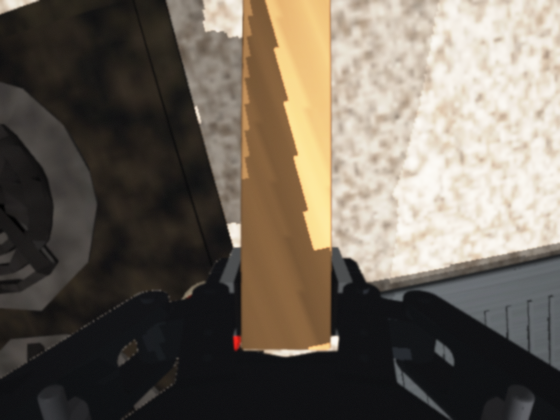

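The wedge is held straight between the pads, spanning columns 243–331. Next I turn it and carry it to a point in front of the plate.

Emit:
step_arm([
  [[-2.5,6.3,0],[0,0,-0.06]],
  [[-2.5,6.3,0],[0,0,-0.122]],
  [[-2.5,6.3,0],[0,0,-0.122]],
  [[-2.5,6.3,0],[0,0,-0.122]],
  [[-2.5,6.3,0],[0,0,-0.122]],
  [[-2.5,6.3,0],[0,0,-0.122]],
  [[-2.5,6.3,0],[0,0,-0.122]],
  [[-2.5,6.3,0],[0,0,-0.122]],
])

```text
time: 5.57
eef_pos: [0.4774, 0.0269, 0.1312]
tcp_rot: [0.539, 0.842, -0.001, -0.003]
contact_force: [0.3, -0.2, -2.1]
opening: 0.394
finger_force: 50.5
```

Emit:
step_arm([
  [[-2.5,6.3,0],[0,0,-0.122]],
  [[-2.5,6.3,0],[0,0,-0.122]],
  [[-2.5,6.3,0],[0,0,-0.122]],
  [[-2.5,6.3,0],[0,0,-0.122]],
  [[-2.5,6.3,0],[0,0,-0.122]],
  [[-2.5,6.3,0],[0,0,-0.122]],
  [[-2.5,6.3,0],[0,0,-0.122]],
  [[-2.5,6.3,0],[0,0,-0.122]],
])

```text
time: 6.23
eef_pos: [0.4574, 0.0771, 0.1312]
tcp_rot: [0.871, 0.491, -0.003, -0.002]
contact_force: [-0.4, 0.7, -1.1]
opening: 0.391
finger_force: 50.5
```

Emit:
step_arm([
  [[-2.5,6.3,0],[0,0,-0.122]],
  [[-2.5,6.3,0],[0,0,-0.122]],
  [[-2.5,6.3,0],[0,0,-0.122]],
  [[-2.5,6.3,0],[0,0,-0.122]],
  [[-2.5,6.3,0],[0,0,-0.122]],
  [[-2.5,6.3,0],[0,0,-0.122]],
  [[-2.5,6.3,0],[0,0,-0.122]],
  [[-2.5,6.3,0],[0,0,-0.06]],
])

```text
time: 6.9
eef_pos: [0.4373, 0.1273, 0.1312]
tcp_rot: [0.998, 0.056, -0.003, 0.0]
contact_force: [0.4, -0.5, 0.3]
opening: 0.388
finger_force: 50.5
```

Emit:
step_arm([
  [[0,0,0],[0,0,0]],
  [[0,0,0],[0,0,0]],
  [[0,0,0],[0,0,0]],
  [[0,0,0],[0,0,0]],
])

```text
time: 7.23
eef_pos: [0.4392, 0.1268, 0.1335]
tcp_rot: [0.998, 0.059, -0.001, 0.0]
contact_force: [0.2, 0.3, -0.2]
opening: 0.388
finger_force: 50.5
```

```bash
python3 - <<'E'
from h import *
s=readout.get_state();r=R.from_quat(s["tcp_rot"]).as_matrix();print(s["time"],s["eef_pos"],np.degrees(np.arctan2(r[1,1],r[0,1])),r[:,2],s["qpos"],s["contact_force"])
im,c=grab("wrist"); cv2.imwrite("pics/w3.png",im[...,::-1]);np.save("w3.npy",im); np.savez("c3.npz",eye=c["eye"],rot=c["rotation"])
E
```

```text
7.2333 [0.4392057  0.12679349 0.13351495] -83.19207173096305 [-1.52542101e-03 -2.12929235e-04 -9.99998814e-01] [ 5.85637916e-02 -9.66510957e-02  2.17940495e+00 -1.41289862e-04
  1.06037407e+00  1.51060850e+00] [ 0.18549144  0.28932284 -0.21436105]
```

View pics/w3.png

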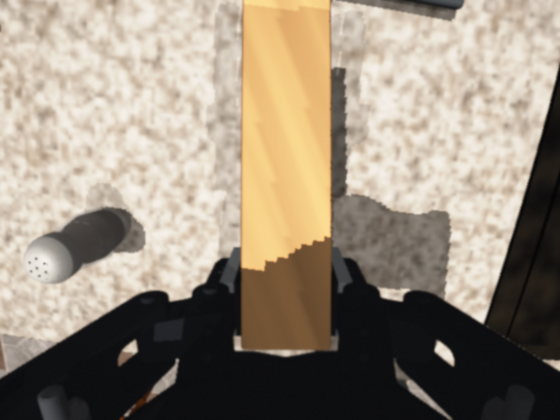

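Held straight and now pointing at the plate, at yaw +6.8°. The plate's front edge only just shows, at top right. I'll fit the plate edges in the first top picture.

```bash
python3 - <<'E'
from h import *
im=np.load("top0.npy");g=cv2.GaussianBlur(cv2.cvtColor(im,cv2.COLOR_RGB2GRAY),(0,0),.8).astype(float)
_,ct=grab("top")
def cross(prof,th):  # last dark->light crossing subpixel
    for i in range(len(prof)-1):
        if prof[i]<th<=prof[i+1]: return i+(th-prof[i])/(prof[i+1]-prof[i])
F=[(u,205+k) for u in range(248,332,2) if (k:=cross(g[205:226,u],125)) is not None]
# sides from rim outwards (rows 150..205): use outer dark->light
L=[(250-k,v) for v in range(165,205,3) if (k:=cross(g[v,250-0:228:-1],125)) is not None]
Rr=[(330+k,v) for v in range(165,205,3) if (k:=cross(g[v,330:352],125)) is not None]
print(F[:3],F[-3:],L[:2],L[-2:],Rr[:2],Rr[-2:])
print(g[190,232:252].astype(int),g[190,328:348].astype(int),g[204:222,290].astype(int))
def fit(P):
    P=np.array(P);m=cv2.fitLine(P[:,:2].astype(np.float32),cv2.DIST_HUBER,0,.001,.001).ravel();return m
a=onz(ct,F,.015);m=fit(a);print("front",m,np.degrees(np.arctan2(m[1],m[0])))
for z in(.02,.03):
  for P in(L,Rr):
    m=fit(onz(ct,P,z));print(z,m,np.degrees(np.arctan2(m[1],m[0])))
E
```

```text
[(248, np.float64(213.76470588235293)), (250, np.float64(213.58333333333334)), (252, np.float64(213.71875))] [(326, np.float64(216.92307692307693)), (328, np.float64(217.13636363636363)), (330, np.float64(216.96774193548387))] [(np.float64(244.77142857142857), 165), (np.float64(244.53333333333333), 168)] [(np.float64(243.05263157894737), 201), (np.float64(242.84615384615384), 204)] [(np.float64(333.48571428571427), 165), (np.float64(333.42857142857144), 168)] [(np.float64(332.5), 201), (np.float64(332.46666666666664), 204)]
[202 197 192 193 199 207 213 221 228 225 190 132  99 100 108 110 110 110
 109 108] [104 104 105 103 106 132 184 213 189 152 156 190 213 213 204 197 194 196
 195 186] [109 109 109 110 111 111 111 110 108 101  90  93 119 161 190 200 203 205]
front [0.00791823 0.99996865 0.5960721  0.09309776] 89.54631
0.02 [ 0.9999871  -0.00507555  0.67183125  0.23145248] -0.29080883
0.02 [ 0.99984413 -0.01765607  0.6709175   0.02656794] -1.0116711
0.03 [ 0.9999871  -0.00507231  0.66961974  0.23060434] -0.29062334
0.03 [ 0.99984413 -0.01765648  0.6687145   0.02763594] -1.0116946
```

Emit:
step_arm([
  [[0,1.7,-10],[0,0,-0.0635]],
  [[0,1.7,-25],[0,0,-0.0635]],
  [[0,0,-30],[0,0,0]],
  [[0,0,-30],[0,0,0]],
  [[0,0,-20],[0,0,0]],
  [[0,0,-8],[0,0,0]],
  [[0,0,-3],[0,0,0]],
  [[0,0,0],[0,0,0]],
])

```text
time: 8.0
eef_pos: [0.4398, 0.1304, 0.0083]
tcp_rot: [1.0, -0.004, -0.0, -0.0]
contact_force: [-0.5, -0.4, -1.1]
opening: 0.389
finger_force: 50.5
```

Emit:
step_arm([
  [[0,0,0],[0,0,0]],
  [[0,0,0],[0,0,0]],
  [[0,0,-1],[0,0,0]],
  [[0,0,0],[0,0,0]],
  [[0,0,0],[0,0,0]],
])

```text
time: 8.42
eef_pos: [0.44, 0.1306, 0.0079]
tcp_rot: [1.0, -0.004, 0.001, -0.0]
contact_force: [-1.4, -0.2, 0.1]
opening: 0.389
finger_force: 50.5
```

```bash
cat > st.py <<'E'
from h import *
s=readout.get_state();r=R.from_quat(s["tcp_rot"]).as_matrix();print(s["time"],np.round(s["eef_pos"],4),"wedge yaw",90+np.degrees(np.arctan2(r[1,1],r[0,1])),r[:,2].round(4),np.round(s["contact_force"],2),np.round(s["wrist_torque"],3))
E
python3 st.py; python3 - <<'E'
from h import *
im,c=grab("wrist"); np.save("w4.npy",im); np.savez("c4.npz",eye=c["eye"],rot=c["rotation"])
cv2.imwrite("pics/w4.png",im[...,::-1])
E
```

```text
8.4167 [0.44   0.1306 0.0079] wedge yaw -0.4982897910653179 [ 1.3e-03  1.0e-04 -1.0e+00] [-1.43 -0.18  0.07] [-0.01   0.039  0.02 ]
```

View pics/w4.png

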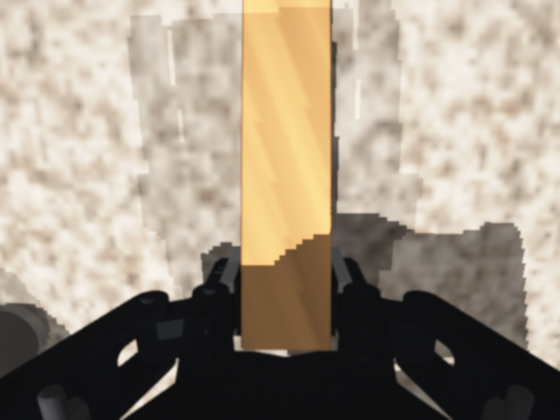

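The wedge is still about 3 mm above the worktop, so I lower it gently.

Emit:
step_arm([
  [[0,0,-1],[0,0,0]],
  [[0,0,-1],[0,0,0]],
  [[0,0,-0.5],[0,0,0]],
  [[0,0,0],[0,0,0]],
  [[0,0,0],[0,0,0]],
])

```text
time: 8.88
eef_pos: [0.4395, 0.1305, 0.0049]
tcp_rot: [1.0, -0.004, -0.0, 0.0]
contact_force: [-0.6, 0.3, 1.3]
opening: 0.391
finger_force: 50.8
```

Emit:
step_arm([
  [[0,0,-0.5],[0,0,0]],
  [[0,0,0],[0,0,0]],
  [[0,0,0],[0,0,0]],
])

```text
time: 9.13
eef_pos: [0.4395, 0.1305, 0.0049]
tcp_rot: [1.0, -0.004, -0.0, 0.0]
contact_force: [-3.4, -1.1, 6.9]
opening: 0.389
finger_force: 51.6
```

```bash
python3 st.py; python3 - <<'E'
from h import *
a,ct=grab("top");b,cs=grab("scene")
np.save("t5.npy",a);np.save("s5.npy",b)
c=np.zeros((600,790,3),np.uint8)
c[:,:390]=cv2.resize(a[160:310,240:338],(390,600),interpolation=cv2.INTER_CUBIC);c[:600,400:790]=cv2.resize(b[170:290,215:293],(390,600),interpolation=cv2.INTER_CUBIC)
cv2.imwrite("pics/z5.png",c[...,::-1])
hsv=cv2.cvtColor(a,cv2.COLOR_RGB2HSV);m=cv2.inRange(hsv,(8,90,90),(28,255,255));m[:, :240]=0;m[:,340:]=0;m[:200]=0;m[300:]=0
for v in range(212,300,4):
    u=np.flatnonzero(m[v]); 
    if len(u): print(v,u.min(),u.max(),end="; ")
E
```

```text
9.1333 [0.4395 0.1305 0.0049] wedge yaw -0.502910957394846 [-8.e-04 -1.e-04 -1.e+00] [-3.38 -1.05  6.86] [-0.023  0.467  0.011]
232 280 293; 236 280 294; 240 280 294; 244 280 294; 248 279 293; 252 279 293; 256 279 293; 260 279 293; 264 279 291; 272 254 254;
```

View pics/z5.png

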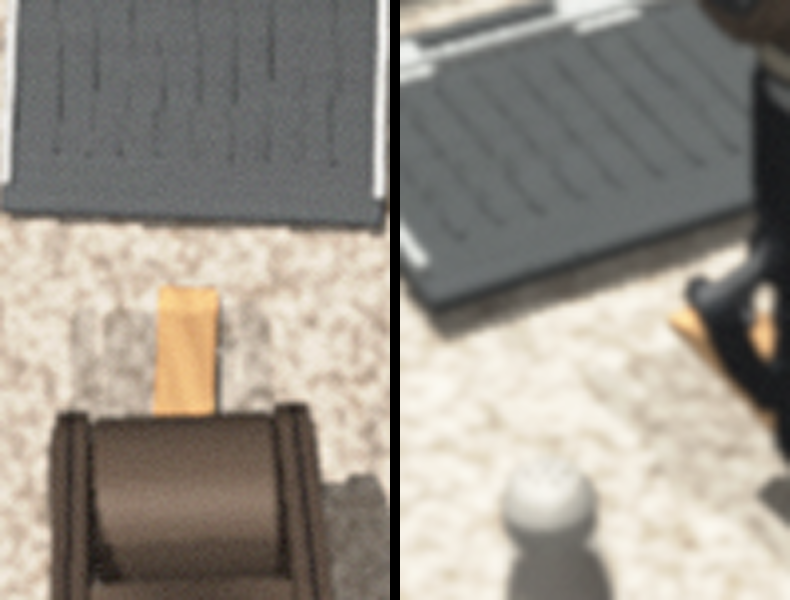

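```bash
python3 - <<'E'
from h import *
_,ct=grab("top");_,cs=grab("scene")
f=lambda x,y:((x+.5)/3.98-.5+240,(y+.5)/4-.5+160)
for z in(.015,.025):
    p=onz(ct,[f(4,212),f(383,230)],z);print(p,p.mean(0))
t=onz(ct,[f(159,289),f(219,291)],.005);print(t,t.mean(0))
im=np.load("t5.npy");print([int(x) for x in cv2.cvtColor(im,cv2.COLOR_RGB2GRAY)[208,232:250]],[int(x) for x in cv2.cvtColor(im,cv2.COLOR_RGB2GRAY)[208,326:344]])
E
```

```text
[[0.59990126 0.23630598 0.015     ]
 [0.59588858 0.01838711 0.015     ]] [0.59789492 0.12734654 0.015     ]
[[0.59836962 0.23541661 0.025     ]
 [0.59439428 0.01952629 0.025     ]] [0.59638195 0.12747145 0.025     ]
[[0.55939489 0.14605535 0.005     ]
 [0.55924625 0.11144674 0.005     ]] [0.55932057 0.12875105 0.005     ]
[230, 223, 210, 196, 194, 201, 207, 178, 122, 111, 115, 113, 112, 110, 111, 115, 110, 112] [114, 105, 107, 112, 109, 108, 110, 138, 201, 224, 169, 123, 164, 209, 220, 220, 223, 222]
```

Emit:
step_arm([
  [[0,0,0.6],[0,0,0]],
  [[0,0,0],[0,0,0]],
  [[0,0,0],[0,0,0]],
])

```text
time: 9.58
eef_pos: [0.4397, 0.1305, 0.0049]
tcp_rot: [1.0, -0.004, 0.0, -0.0]
contact_force: [0.1, 0.4, 0.9]
opening: 0.392
finger_force: 50.8
```

Emit:
step_arm([
  [[0,-0.5,0],[0,0,-0.005]],
  [[5,-0.1,0],[0,0,0]],
  [[8,-0.1,0],[0,0,0]],
  [[8,-0.1,0],[0,0,0]],
  [[8,-0.1,0],[0,0,0]],
  [[8,-0.1,0],[0,0,0]],
  [[5,-0.1,0],[0,0,0]],
  [[2,0,0],[0,0,0]],
])

```text
time: 10.25
eef_pos: [0.4847, 0.1293, 0.0049]
tcp_rot: [1.0, -0.007, 0.0, 0.0]
contact_force: [-5.0, -1.2, 7.2]
opening: 0.391
finger_force: 51.4
```

Emit:
step_arm([
  [[2,0,0],[0,0,0]],
  [[2,-0.1,0],[0,0,0]],
  [[2,0,0],[0,0,0]],
  [[2,0,0],[0,0,0]],
  [[2,-0.1,0],[0,0,0]],
  [[2,0,0],[0,0,0]],
  [[2,0,0],[0,0,0]],
  [[2,0,0],[0,0,0]],
])

```text
time: 10.92
eef_pos: [0.4996, 0.1292, 0.0049]
tcp_rot: [1.0, -0.007, -0.0, -0.0]
contact_force: [-3.4, -0.2, 3.2]
opening: 0.392
finger_force: 51.2
```

Emit:
step_arm([
  [[2,0,0.2],[0,0,0]],
  [[2,-0.1,0],[0,0,0]],
  [[2,0,0],[0,0,0]],
  [[2,0,0],[0,0,0]],
  [[2,-0.1,0],[0,0,0]],
  [[2,0,0],[0,0,0]],
  [[2,0,0],[0,0,0]],
  [[2,0,0],[0,0,0]],
])

```text
time: 11.58
eef_pos: [0.5132, 0.1292, 0.0049]
tcp_rot: [1.0, -0.007, -0.003, 0.0]
contact_force: [-10.4, -0.5, 9.2]
opening: 0.39
finger_force: 51.8
```

Emit:
step_arm([
  [[2,0,0],[0,0,0]],
  [[2,-0.1,0],[0,0,0]],
  [[2,0,0],[0,0,0]],
  [[2,0,0],[0,0,0]],
  [[2,-0.1,0],[0,0,0]],
  [[2,0,0],[0,0,0]],
  [[2,0,0],[0,0,0]],
])

```text
time: 12.17
eef_pos: [0.5273, 0.129, 0.0049]
tcp_rot: [1.0, -0.007, -0.003, 0.0]
contact_force: [-8.8, -0.4, 8.6]
opening: 0.394
finger_force: 51.7
```

```bash
python3 st.py
```

```text
12.1667 [0.5273 0.129  0.0049] wedge yaw -0.7733751452093713 [-6.2e-03 -1.0e-04 -1.0e+00] [-8.81 -0.38  8.59] [ 0.056  0.974 -0.022]
```

Emit:
step_arm([
  [[0,0,0.5],[0,0,0]],
  [[1,-0.1,0.2],[0,0,0]],
  [[2,0,0],[0,0,0]],
  [[2,0,0],[0,0,0]],
  [[2,0,0],[0,0,0]],
  [[2,0,0],[0,0,0]],
])

```text
time: 12.67
eef_pos: [0.5366, 0.1288, 0.0049]
tcp_rot: [1.0, -0.007, -0.002, 0.0]
contact_force: [-6.6, -0.8, 3.5]
opening: 0.391
finger_force: 51.1
```

```bash
python3 st.py
```

```text
12.6667 [0.5366 0.1288 0.0049] wedge yaw -0.7780044501036798 [-5.e-03 -2.e-04 -1.e+00] [-6.64 -0.77  3.51] [0.019 0.647 0.019]
```

Emit:
step_arm([
  [[1.5,0,0.2],[0,0,0]],
  [[1.5,0,0],[0,0,0]],
  [[1.5,-0.1,0],[0,0,0]],
  [[1.5,0,0],[0,0,0]],
  [[1.5,0,0],[0,0,0]],
  [[1.5,0,0],[0,0,0]],
])

```text
time: 13.17
eef_pos: [0.5457, 0.1287, 0.005]
tcp_rot: [1.0, -0.007, -0.002, 0.0]
contact_force: [-6.3, -0.8, 1.1]
opening: 0.391
finger_force: 50.8
```

Emit:
step_arm([
  [[1,0,0],[0,0,0]],
  [[1,0,0],[0,0,0]],
  [[1,-0.1,0],[0,0,0]],
  [[1,0,0],[0,0,0]],
])

```text
time: 13.5
eef_pos: [0.5497, 0.1286, 0.005]
tcp_rot: [1.0, -0.007, -0.002, 0.0]
contact_force: [-5.9, -0.5, 1.5]
opening: 0.392
finger_force: 50.8
```

Emit:
step_arm([
  [[1,0,0],[0,0,0]],
  [[1,0,0],[0,0,0]],
  [[1,0,0],[0,0,0]],
])

```text
time: 13.75
eef_pos: [0.5527, 0.1286, 0.005]
tcp_rot: [1.0, -0.007, -0.002, 0.0]
contact_force: [-5.6, -0.6, 1.3]
opening: 0.394
finger_force: 50.8
```

Emit:
step_arm([
  [[0.8,0,0],[0,0,0]],
  [[0.8,-0.1,0],[0,0,0]],
  [[0.8,0,0],[0,0,0]],
])

```text
time: 14.0
eef_pos: [0.5551, 0.1285, 0.005]
tcp_rot: [1.0, -0.007, -0.002, 0.0]
contact_force: [-5.3, -0.6, 2.0]
opening: 0.39
finger_force: 50.8
```

Emit:
step_arm([
  [[0.8,0,0],[0,0,0]],
  [[0.8,0,0],[0,0,0]],
  [[0.8,0,0],[0,0,0]],
])

```text
time: 14.25
eef_pos: [0.5571, 0.1285, 0.0049]
tcp_rot: [1.0, -0.007, -0.003, 0.0]
contact_force: [-8.1, -0.5, 3.9]
opening: 0.391
finger_force: 51.1
```

Emit:
step_arm([
  [[0.8,0,0],[0,0,0]],
  [[0.8,0,0],[0,0,0]],
])

```text
time: 14.42
eef_pos: [0.5574, 0.1285, 0.0049]
tcp_rot: [1.0, -0.007, -0.005, 0.0]
contact_force: [-12.7, -0.3, 7.6]
opening: 0.391
finger_force: 51.5
```

Emit:
step_arm([
  [[0.8,0,0],[0,0,0]],
  [[0.8,0,0],[0,0,0]],
])

```text
time: 14.58
eef_pos: [0.5577, 0.1285, 0.0049]
tcp_rot: [1.0, -0.007, -0.007, 0.0]
contact_force: [-13.5, -0.6, 9.1]
opening: 0.387
finger_force: 51.6
```

Emit:
step_arm([
  [[0,0,0.4],[0,0,0]],
  [[0,0,0.3],[0,0,0]],
  [[0,0,0],[0,0,0]],
])

```text
time: 14.83
eef_pos: [0.5577, 0.1285, 0.0049]
tcp_rot: [1.0, -0.007, -0.006, 0.0]
contact_force: [-12.2, -0.9, 5.3]
opening: 0.388
finger_force: 51.1
```

```bash
python3 st.py
```

```text
14.8333 [0.5577 0.1285 0.0049] wedge yaw -0.7815951028296411 [-1.200e-02 -5.000e-04 -9.999e-01] [-12.23  -0.94   5.29] [-0.03   1.371 -0.057]
```

Emit:
step_arm([
  [[0,0,0.3],[0,0,0]],
  [[0,0,0.3],[0,0,0]],
  [[0.3,0,0],[0,0,0]],
  [[0.3,0,0],[0,0,0]],
  [[0,0,0],[0,0,0]],
])

```text
time: 15.25
eef_pos: [0.5578, 0.1285, 0.0049]
tcp_rot: [1.0, -0.007, -0.007, 0.0]
contact_force: [-11.5, -0.1, 3.6]
opening: 0.39
finger_force: 51.0
```

Emit:
step_arm([
  [[0.4,0,0.1],[0,0,0]],
  [[0.4,0,0.1],[0,0,0]],
  [[0,0,0],[0,0,0]],
  [[0,0,0],[0,0,0]],
])

```text
time: 15.58
eef_pos: [0.5578, 0.1285, 0.0049]
tcp_rot: [1.0, -0.007, -0.008, 0.0]
contact_force: [-13.8, -0.3, 4.2]
opening: 0.388
finger_force: 51.1
```

```bash
python3 st.py; python3 - <<'E'
from h import *
a,_=grab("top");b,_=grab("scene")
c=np.zeros((600,790,3),np.uint8)
c[:,:390]=cv2.resize(a[160:310,240:338],(390,600),interpolation=cv2.INTER_CUBIC);c[:,400:790]=cv2.resize(b[160:265,195:310],(390,600),interpolation=cv2.INTER_CUBIC)
cv2.imwrite("pics/z6.png",c[...,::-1])
E
```

```text
15.5833 [0.5578 0.1285 0.0049] wedge yaw -0.7555964700242015 [-1.510e-02 -7.000e-04 -9.999e-01] [-13.79  -0.3    4.18] [-0.037  1.541 -0.01 ]
```

View pics/z6.png

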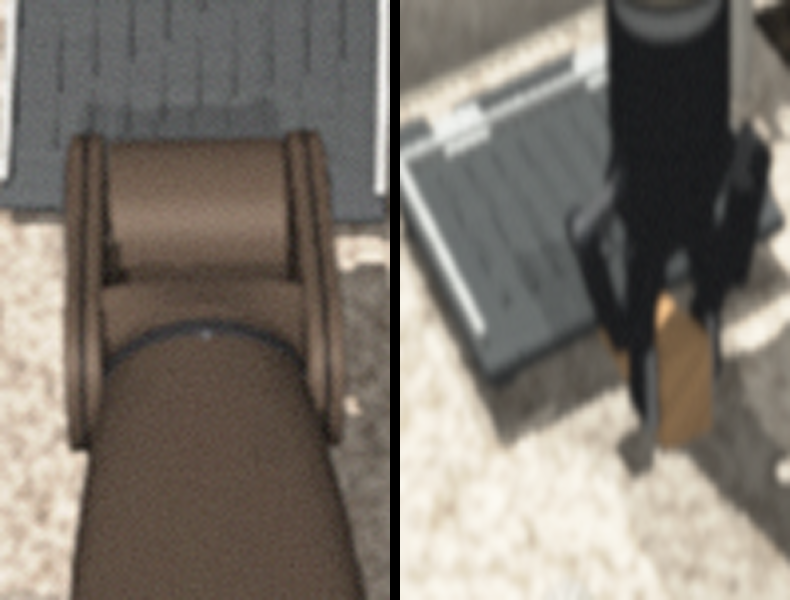

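The plate is up and the wedge is in under its front edge, with the gripper clear of the plate. Opening the fingers now, then backing straight up.

Emit:
step_arm([
  [[0,0,0],[0,0,0]],
  [[0,0,0],[0,0,0]],
  [[0,0,0],[0,0,0]],
  [[0,0,0],[0,0,0]],
  [[0,0,0],[0,0,0]],
  [[0,0,0],[0,0,0]],
], fingers=0.6)

```text
time: 16.18
eef_pos: [0.5646, 0.1284, 0.0078]
tcp_rot: [1.0, -0.007, 0.001, -0.0]
contact_force: [-0.6, 0.2, 0.8]
opening: 0.8
finger_force: 0.0
```

```bash
python3 st.py
```

```text
16.1833 [0.5646 0.1284 0.0078] wedge yaw -0.7945564429253125 [ 0.0011  0.     -1.    ] [-0.6   0.23  0.8 ] [ 0.001 -0.019  0.039]
```

Emit:
step_arm([
  [[-4,0,3],[0,0,0]],
  [[-4,0,10],[0,0,0]],
  [[0,0,20],[0,0,0]],
  [[0,0,30],[0,0,0]],
  [[0,0,35],[0,0,0]],
  [[-10,0,35],[0,0,0]],
  [[-20,0,30],[0,0,0]],
  [[-20,0,10],[0,0,0]],
])

```text
time: 16.85
eef_pos: [0.5082, 0.1286, 0.1873]
tcp_rot: [1.0, -0.007, 0.005, -0.0]
contact_force: [1.1, 0.8, -0.8]
opening: 0.803
finger_force: 0.0
```

Emit:
step_arm([
  [[-20,0,0],[0,0,0]],
  [[-20,0,0],[0,0,0]],
  [[0,0,0],[0,0,0]],
  [[0,0,0],[0,0,0]],
  [[0,0,0],[0,0,0]],
  [[0,0,0],[0,0,0]],
])

```text
time: 17.35
eef_pos: [0.4668, 0.1284, 0.1809]
tcp_rot: [1.0, -0.007, 0.0, -0.0]
contact_force: [0.3, 0.7, 0.5]
opening: 0.805
finger_force: 0.0
```

```bash
python3 st.py; python3 - <<'E'
from h import *
w,c=grab("wrist");b,cs=grab("scene")
o=np.zeros((420,760,3),np.uint8);o[:,:500]=cv2.resize(w,(500,375))[0:1].repeat(420,0)*0
o[:375,:500]=cv2.resize(w,(500,375));o[:,505:]=cv2.resize(b[160:305,205:293],(255,420),interpolation=cv2.INTER_CUBIC)
cv2.imwrite("pics/z7.png",o[...,::-1]);np.save("w7.npy",w);np.savez("c7.npz",eye=c["eye"],rot=c["rotation"])
E
```

```text
17.35 [0.4668 0.1284 0.1809] wedge yaw -0.801937167336078 [ 9.e-04  0.e+00 -1.e+00] [0.33 0.7  0.55] [0.008 0.039 0.004]
```

View pics/z7.png

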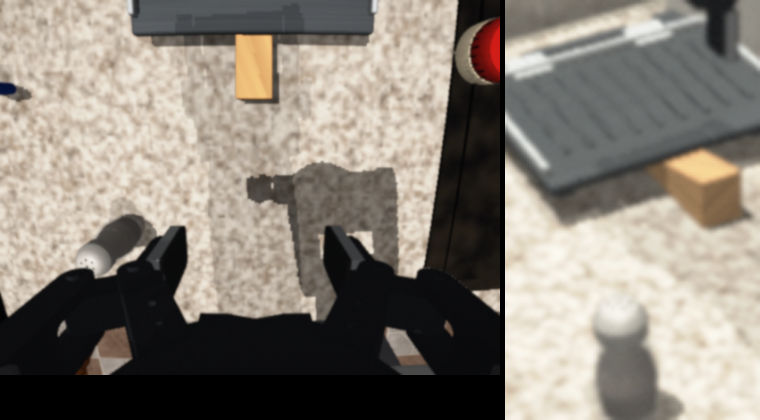

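The wedge sits square under the edge, about 2 px (2 mm) off the middle. The plate stays up, and the salt and timer are where they were. Handing in.

```bash
python3 -c "
from plant import sign_off
print(sign_off())"
```

```text
the job is handed in; nothing more can be done
None
```

The job is handed in: the wedge is under the plate's front edge, about 2 mm off the middle. The plate came up against its stop, going by the climb in push. The final push read about 13.8 N, a little over the 12 N asked for. The gripper then let go and backed clear, and the bystanders were not touched.

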